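Slide a freshly painted project box down its drying lane

TASK

The project box has wet red paint on its top and long sides, so do not pick it up: with your fingertips against its taped rear end, gently push it straight down the empty middle lane of the drying rack until its front end rests against the end stop. Neither the box nor your fingers may touch its guide rails, and nothing may touch the wet paint. Leave the two parts drying in the outer lanes and everything else on the bench as they are.

Things in the scene. Friction and masses are not known exactly. Their poses are not given: they have to be found in the camera images.
- box: Low loose project box, flat on the rack, about 0.3 kg: 120 long (x, pointing to its front, lane-wards) x 80 wide x 40 high. Origin: centre of underside. The painted sleeve is only 112 long; the yellow-taped end blocks, 74 wide x 36 high, stand 4 proud of it; push the rear one (x = -60). Starts before the lane, up to 20 off its line, up to 9 deg askew, front end 90 to 135 short of the rails.
- coat: The wet red paint: the sleeve on the box's top and two long sides (112 long x 80 wide, up to 40 high), fixed to the box. Same origin and axes as the box. Not to be touched.
- rack: Fixed white board 490 x 290 x 12 on the bench. x points down the lanes to the stop (roughly robot left), y across, z up. Origin on the bench: board spans x -260..230, y -145..145, top z = 12. Rails at x 30..205 make three lanes; the middle one is 100 wide (y -50..50). End stop: aluminium strip across all lanes, 25 high, near face x = 205. Box home: origin at x 145, y 0, z 12 here.
- rail_left: Guide rail on the middle lane's +y side: upright aluminium strip 175 long (x) x 4 thick x 18 high, fixed to the rack. Origin: centre of its underside, at rack x = 117.5, y = 52, z = 12; axes as the rack's.
- rail_right: Guide rail on the middle lane's -y side, same size; origin at rack x = 117.5, y = -52, z = 12; axes as the rack's.
- lane_mouth (a point): Point on the board's upper face in the middle of the middle lane's open end (where the rails begin); axes as the rack's.
- lane_end (a point): Point on the board's upper face in the middle of the middle lane, at the face of the end stop; axes as the rack's.
- fan: Bench fan standing on the bench beyond the end stop, 90 deep x 150 wide x 195 high, fixed; its origin (centre of its base) is about 330 from the rack's origin along the rack's +x.
- cone: White model-rocket nose cone standing upright, drying in one of the outer lanes near the end stop: 56 diameter, 70 high, loose. Origin: centre of its base. Not to be moved.
- fincan: White and black fin unit standing upright, drying in the other outer lane near the end stop: 35 tube with four fins, 68 over the fins, 66 high, loose. Origin: centre of its base. Not to be moved.
- paint: Small paint jar with red cap, 42 diameter, 50 high, standing on the board's open part near its edge, on the rack's -y side. Origin: centre of its base. Not to be moved.
- tape: Roll of yellow masking tape lying flat on the bench, 96 diameter, 24 high. Origin: centre of its underside. Not to be moved.
- glue: Yellow glue bottle with orange cap, 50 diameter, 115 high, on the bench's left. Origin: centre of its base. Not to be moved.
- cup: Blue cup, 72 diameter, 85 high, on the bench's right. Origin: centre of its base. Not to be moved.
- nozzle: Red cone-shaped nozzle, 52 diameter, 62 high, on the bench at the right. Origin: centre of its base. Not to be moved.
- brush: Paint brush lying on the bench at the right. Origin: centre of its underside. Not to be moved.

How it is judged:
On the way:
1. the front end of the box is between the rails of the middle lane (x of box in the frame of rack between -0.02 and 0.13 m and y of box in the frame of rack between -0.012 and 0.012 m), for 0.1 s.
At the end, for the whole second after the job is handed in: The box lies flat and still in the middle lane with its front end within 6 mm of the end stop, clear of both rails and no more than 0.1 rad askew; the drying parts and the bench things are within 15 mm of where they stood, and upright (x of box in the frame of rack between 0.139 and 0.149 m and y of box in the frame of rack between -0.0105 and 0.0105 m and z of box in the frame of rack between 0.008 and 0.016 m and angle between the x axis of box and the x axis of rack, either way round below 0.1 rad and angle between box's own z axis and vertical below 0.05 rad and linear speed of box below 0.01 m/s and distance of each of cone, fincan, paint, tape, glue, cup, nozzle, brush from where it was at the start of the episode below 0.015 m and angle between each of cone, fincan, paint, tape, glue, cup, nozzle's own z axis and vertical below 0.15 rad); the robot touches nothing.
It fails at once if the box or the robot touches a guide rail of the middle lane (contact force between any of box, the fingers, the arm and rail_left above 0.25 N or contact force between any of box, the fingers, the arm and rail_right above 0.25 N).
It fails at once if something touches the wet paint (contact force between coat and anything else above 0.3 N).
It fails at once if the box is lifted (more than 5 mm) or tipped (z of box in the frame of rack above 0.017 m or angle between box's own z axis and vertical above 0.12 rad).
It fails at once if the box is shoved fast (over 0.35 m/s) instead of pushed gently (linear speed of box above 0.35 m/s).
It fails at once if a drying part or another thing on the bench is moved more than 15 mm or knocked over (distance of any of cone, fincan, paint, tape, glue, cup, nozzle, brush from where it was at the start of the episode above 0.015 m or angle between any of cone, fincan, paint, tape, glue, cup, nozzle's own z axis and vertical above 0.4 rad).
It also fails if it takes over 59 s, if anything falls off the work surface, if the arm or the gripper's body presses on something with over 40 N, if the wrist force passes 120 N, or if a joint passes its speed limit or range.

ROBOT

A 6-joint arm with a two-finger parallel gripper is mounted at the origin on the work surface. World frame = base frame: x ahead of the robot, y to its left, z up, the work surface at z = 0. Lengths are in m, angles in rad, forces in N, time in s.
With the tool pointing down it reaches from about 0.3 to 1 m from the base axis. Payload 5.1 kg.
Tool frame: the origin (TCP) lies at the very end of the fingers, on their centre line; the grasp point (between the pads) lies 19 mm behind it; z points along the fingers, y is the direction in which the jaws open and shut (so a half turn about z gives the same grasp; the last joint's range is limited). The gripper opens to 95 mm and grips with 3 to 60 N. Pads are 20 mm wide; open, the fingers measure 119 mm over their backs; the gripper's body (75 mm by 180 mm) begins 59 mm behind the grasp point.
Start: joints at [1.174, 0.124, 1.65, -0, 1.367, -0.083], TCP at [0.201, 0.618, 0.215] pointing down, gripper open.
Joint ranges: [-2.61, 2.61], [-1.02, 2.33], [0.03, 2.71], [-1.35, 4.49], [0.32, 2.68], [-2.91, 2.91]. Speed limits (rad/s): [2.57, 2.57, 3.14, 3.14, 3.14, 3.14].

INTERFACE

Orientations are given as a rotation vector (axis times angle).
In Python, from station import sense, get_image, calibration, finish_job, look_for gives the robot as it stands.
- The arm moves only by the tool apply_moves, never from a script. Its argument "motion" is a list that holds one entry, the list of rows, each a list of 7 numbers: the shift along the tool's x, y, z in cm, then the turn, a rotation vector about the tool's x, y, z in degrees, then the finger opening in cm, from 0 to 9.51. In form: [[[x, y, z, ax, ay, az, claw], ...]]. A call has 1 to 20 rows; each row is the pose to reach, as a shift and turn from the pose commanded when the call began, along the tool's axes at that moment; what a row does not reach only later rows make up. A row lasts 1/8 s, in which the tool goes at most 62.5 mm and 10.7 degrees, less where a joint would pass 70% of its speed; a pose out of reach is approached as far as the arm can. A call with a gripper value outside its range is refused whole. The fingers move at their own pace and stop on an object; "newtons" is the grip in N (left out, the last holds). Time passes only in rows, so rows that repeat a pose let the fingers close. It gives the time, the measured TCP pose, the force and the opening at its end, in the units of the state.
- sense(): the state, without advancing time (a new reading comes with each control period).
- get_image(name): name is "side" or "top" or "wrist"; returns (picture, depth): 384x512x3 uint8, red, green, blue; 384x512 float32, m along the optical axis (not along the pixel's ray), 0 where there is no reading.
- calibration(name): a dict with "intrinsics" (3x3 intrinsics, pixels), "extrinsics" (4x4, takes a point from world to camera coordinates). Camera axes: x right, y down, z forward; pixel columns grow to the right and rows downward; lengths in m; the calibration is good to about 2 mm. A picture is of the moment at which its call begins: read the wrist's pose just before it. calibration takes no time and is no camera call; for the wrist camera it gives the pose at the moment of the call.
- finish_job(): hands the job in, once; it reports no verdict.
Trained networks look in the newest picture that a camera, given by its name, has taken for a name from the list of things; names that differ only in an ending like _2 or _b are one class to them, and where a whole thing is asked for, a point or a joint stands for the part that bears it (a point fixed in the world has none). Each returns a list of dicts, best first, with "score" (0 to 1); they miss things now and then, are a little off and sometimes report something else, mostly with a low value. They report only what shows in the picture. A call takes as long as a camera call.
- look_for(camera, target): "location" ([row, column] in pixels, amid what is visible of it).
The state is a dict: "clock": time; "qpos": joint angles; "joint_vel": joint speeds; "tau": joint torques, N m; "position": TCP position; "orientation": TCP orientation; "contact_force": force on the tool from outside, world axes, zero at the start; "ft_torque": the same for the moment, N m; "grip_width": finger opening in m.
Only numpy, scipy, OpenCV 4.12 (cv2) and the standard library are available. Lean on these libraries where they do the work, as an engineer would, in place of code of your own. Each camera call takes 0.05 s, during which the arm holds its last target.

## Working session

There is one attempt and no reset: what is moved stays moved. The work goes in short steps, Python scripts to look and compute and a tool call to move; the robot and the scene stay as the last step left them, time stands still between calls to the robot, and variables do not carry over. Pictures are saved under pics/ and viewed, and the job is handed in when it is done.

Besides the shell and the picture viewer there is one more tool, called after "Request:" by a JSON object that holds its "op" and its "data", one argument or row to a line. apply_moves: Moves the arm, as the interface text tells. Its arguments: {"type":"object","properties":{"motion":{"type":"array"},"newtons":{"type":"number"}},"required":["motion"]}

```bash
mkdir -p pics; ls; python3 - <<'E'
from station import *
import cv2,numpy as np
s=sense();print(s)
for n in ["side","top","wrist"]:
    im,d=get_image(n);c=calibration(n);np.savez(f"pics/{n}0.npz",im=im,d=d,K=c["intrinsics"],T=c["extrinsics"])
    cv2.imwrite(f"pics/{n}0.png",im[:,:,::-1]);print(n,np.round(c["intrinsics"],1).tolist(),np.round(c["extrinsics"],3).tolist())
E
```

```text
pics
{'clock': 0.0, 'qpos': array([ 1.17439205e+00,  1.24481352e-01,  1.65168308e+00,  2.60071908e-06,
        1.36750734e+00, -8.26286922e-02]), 'joint_vel': array([ 1.44956585e-03, -5.85695506e-06, -2.18888820e-03,  1.76045603e-03,
       -1.30430299e-03,  1.85356730e-04]), 'tau': array([-9.02565243e-04, -4.17614865e+01, -3.59926987e+01,  7.73282954e-02,
        4.92539210e-02, -1.87661863e-04]), 'position': array([0.20041607, 0.61764613, 0.21339706]), 'orientation': array([-0.49078121, -3.10251733,  0.0031712 ]), 'contact_force': array([ 0.31503919, -0.2222092 , -1.01903519]), 'ft_torque': array([0.03018868, 0.0068726 , 0.04309867]), 'grip_width': 0.09480916129847806}
side [[475.8, 0.0, 257.7], [0.0, 475.8, 192.6], [0.0, 0.0, 1.0]] [[0.208, -0.978, -0.002, -0.15], [-0.643, -0.135, -0.754, 0.376], [0.737, 0.158, -0.657, 1.5], [0.0, 0.0, 0.0, 1.0]]
top [[367.7, 0.0, 256.6], [0.0, 367.7, 194.6], [0.0, 0.0, 1.0]] [[0.004, -1.0, 0.001, -0.041], [-0.996, -0.004, -0.087, 0.542], [0.087, -0.001, -0.996, 1.16], [0.0, 0.0, 0.0, 1.0]]
wrist [[312.4, 0.0, 257.3], [0.0, 312.4, 190.6], [0.0, 0.0, 1.0]] [[0.308, 0.951, -0.002, -0.649], [0.922, -0.298, 0.246, -0.029], [0.234, -0.078, -0.969, 0.39], [0.0, 0.0, 0.0, 1.0]]
```

View pics/top0.png

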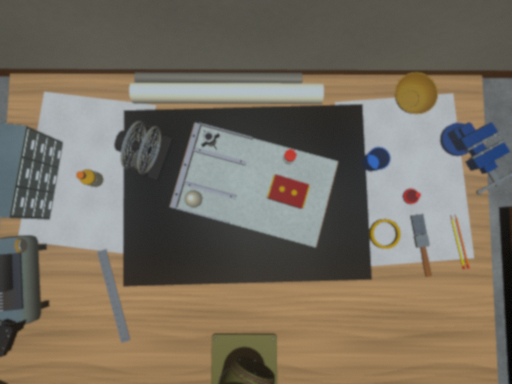

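View pics/side0.png

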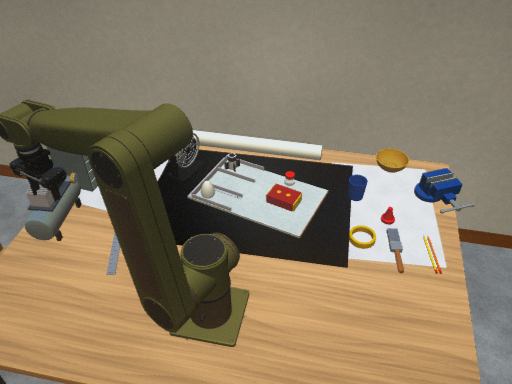

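View pics/wrist0.png

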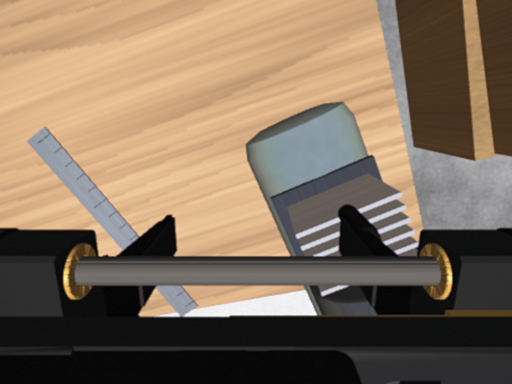

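```bash
cat > h.py <<'E'
import numpy as np,cv2
def load(n):
    z=np.load(f"pics/{n}.npz");return z["im"],z["d"],z["K"],z["T"]
def unproj(uv,zw,K,T):
    uv=np.atleast_2d(np.asarray(uv,float));R=T[:3,:3];t=T[:3,3];c=-R.T@t
    r=np.c_[(uv[:,0]-K[0,2])/K[0,0],(uv[:,1]-K[1,2])/K[1,1],np.ones(len(uv))]@R
    return c+r*((zw-c[2])/r[:,2])[:,None]
def proj(P,K,T):
    P=np.atleast_2d(np.asarray(P,float));q=P@T[:3,:3].T+T[:3,3];return np.c_[q[:,0]/q[:,2]*K[0,0]+K[0,2],q[:,1]/q[:,2]*K[1,1]+K[1,2]]
def ortho(im,K,T,zw,x0,x1,y0,y1,s):
    # image: columns = -y (left of robot on left), rows=-x ; s m/pix
    xs=np.arange(x1,x0,-s);ys=np.arange(y1,y0,-s)
    X,Y=np.meshgrid(xs,ys,indexing='ij');uv=proj(np.c_[X.ravel(),Y.ravel(),np.full(X.size,zw)],K,T).reshape(X.shape+(2,)).astype(np.float32)
    return cv2.remap(im,uv[...,0],uv[...,1],cv2.INTER_CUBIC)
E
python3 - <<'E'
from h import *
im,d,K,T=load("top0")
c=im[110:260,160:350];cv2.imwrite("pics/topcrop.png",cv2.resize(c,None,fx=4,fy=4,interpolation=cv2.INTER_CUBIC)[:,:,::-1])
for uv in [(200,123),(338,160),(316,246),(171,208)]:
    print(uv,np.round(unproj(uv,0.012,K,T),4))
hsv=cv2.cvtColor(im,cv2.COLOR_RGB2HSV)
m=((hsv[...,0]<10)|(hsv[...,0]>170))&(hsv[...,1]>120)
m[:175]=0;m[220:]=0;m[:,:260]=0;m[:,320:]=0
ys,xs=np.nonzero(m);r=cv2.minAreaRect(np.c_[xs,ys].astype(np.float32));print(r,len(xs))
P=unproj(cv2.boxPoints(r),0.052,K,T);print(np.round(P,4),np.linalg.norm(np.diff(P,axis=0),axis=1))
print(d[191,280:296:4])
E
```

```text
(200, 123) [[0.7798 0.1488 0.012 ]]
(338, 160) [[ 0.6578 -0.3059  0.012 ]]
(316, 246) [[ 0.3778 -0.2309  0.012 ]]
(171, 208) [[0.4981 0.2379 0.012 ]]
((288.1834716796875, 191.0550537109375), (33.90705108642578, 23.754093170166016), 16.699243545532227) 737
[[ 0.5301 -0.0768  0.052 ]
 [ 0.6023 -0.0983  0.052 ]
 [ 0.5717 -0.2006  0.052 ]
 [ 0.4999 -0.1786  0.052 ]] [0.07529349 0.10678471 0.07512734]
[1.158227  1.1572324 1.1527959 1.1530513]
```

View pics/topcrop.png

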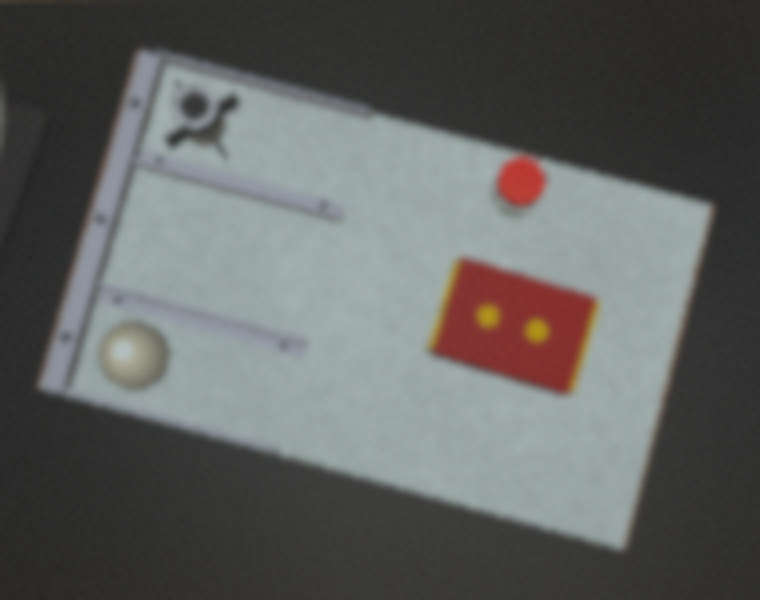

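```bash
cat >> h.py <<'E'
from scipy.optimize import least_squares
from scipy.ndimage import map_coordinates,gaussian_filter
def R2(a): return np.array([[np.cos(a),-np.sin(a)],[np.sin(a),np.cos(a)]])
def toworld(p,pts):
    pts=np.atleast_2d(np.asarray(pts,float));return np.c_[pts[:,:2]@R2(p[2]).T+p[:2],pts[:,2]]
def edgefit(g,K,T,p0,segs,rng=0.010,n=40,it=6,verbose=True):
    """segs: (A,B,outward normal2d,sign) local pts; finds strongest gradient of sign (out-in) along normal; solves pose"""
    p=np.array(p0,float)
    for k in range(it):
        rr=rng if k<3 else rng/2
        obs=[];
        for si,(A,B,nn,sg) in enumerate(segs):
            A,B=np.array(A,float),np.array(B,float);nn=np.array(nn,float)
            for t in np.linspace(0,1,n):
                c=A+(B-A)*t;off=np.linspace(-rr,rr,61)
                L=np.c_[c[0]+off*nn[0],c[1]+off*nn[1],np.full(61,c[2])]
                uv=proj(toworld(p,L),K,T)
                v=map_coordinates(g,[uv[:,1],uv[:,0]],order=3)
                gr=np.gradient(v)*sg;
                gr[gr<0]=0
                i=gr.argmax()
                if gr[i]<.15 or i<3 or i>57: continue
                w=slice(max(0,i-8),i+9);o=(gr[w]*off[w]).sum()/gr[w].sum()
                obs.append((si,toworld(p,[[c[0]+o*nn[0],c[1]+o*nn[1],c[2]]])[0,:2],c,nn))
        def res(q):
            return [((R2(q[2]).T@(P-q[:2])-c[:2])@nn) for si,P,c,nn in obs]
        p=least_squares(res,p,loss='soft_l1',f_scale=.001).x
    r=np.array(res(p));s=np.array([o[0] for o in obs])
    if verbose:
        for i in range(len(segs)): print(" seg",i,(s==i).sum(),"med res mm",np.round(1e3*np.median(r[s==i]),2) if (s==i).any() else None,"sd",np.round(1e3*r[s==i].std(),2))
    return p
BOARD=[((-.25,.145,.012),(.02,.145,.012),(0,1),-1),((-.25,-.145,.012),(.02,-.145,.012),(0,-1),-1),((-.26,-.135,.012),(-.26,.135,.012),(-1,0),-1)]
BOX=[((-.052,.04,.04),(.052,.04,.04),(0,1),1),((-.052,-.04,.04),(.052,-.04,.04),(0,-1),1)]
E
python3 - <<'E'
from h import *
im,d,K,T=load("top0")
g=im.mean(2).astype(float)
p=edgefit(g,K,T,[.582,-.023,np.deg2rad(75)],BOARD);print(p,np.rad2deg(p[2]))
np.save("rack.npy",p)
# overlay
v=cv2.resize(im,None,fx=4,fy=4,interpolation=cv2.INTER_CUBIC)[440:1040,640:1400].copy()
def L(a,b,col):
    q=(proj(toworld(p,[a,b]),K,T)+.5)*4-.5-np.array([640,440]);cv2.line(v,*[tuple(int(round(x)) for x in r) for r in q],col,1)
for y in(-.145,.145):L((-.26,y,.012),(.23,y,.012),(255,0,0))
L((-.26,-.145,.012),(-.26,.145,.012),(255,0,0))
for x in(.205,.23):L((x,-.145,.037),(x,.145,.037),(0,255,0))
for y in(-.054,-.05,.05,.054):L((.03,y,.03),(.205,y,.03),(0,0,255))
cv2.imwrite("pics/ov0.png",v[:,:,::-1])
b=np.array([.551,-.1386]);print("box in rack",R2(p[2]).T@(b-p[:2]))
E
```

```text
seg 0 40 med res mm 1.01 sd 0.3
 seg 1 40 med res mm 0.99 sd 0.3
 seg 2 40 med res mm -0.0 sd 0.34
[ 0.58286676 -0.01679009  1.30596397] 74.82622374273922
box in rack [-0.12590422 -0.00112767]
```

View pics/ov0.png

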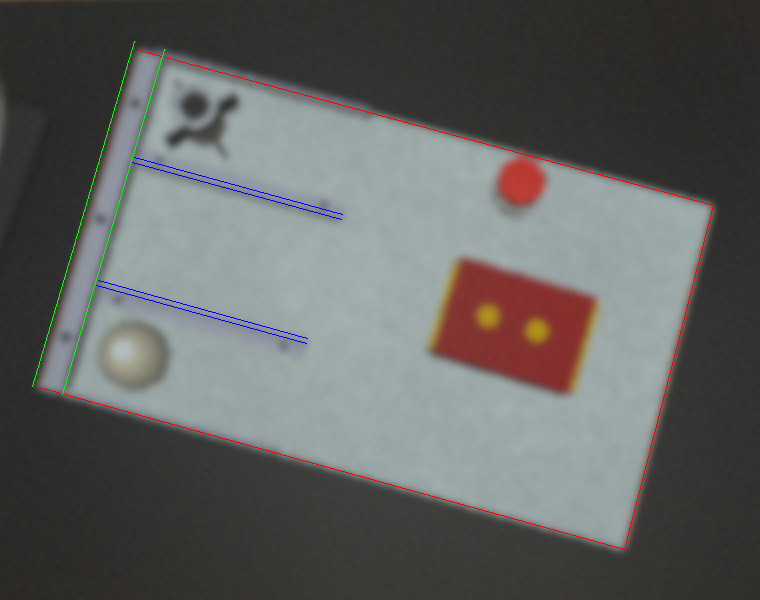

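```bash
cat >> h.py <<'E'
from scipy.spatial.transform import Rotation as Ro
def down(yaw): # tool x at world yaw, z down
    x=np.array([np.cos(yaw),np.sin(yaw),0]);z=np.array([0,0,-1.]);return np.c_[x,np.cross(z,x),z]
def row(s,pt,yaw):
    R=Ro.from_rotvec(s["orientation"]).as_matrix();d=R.T@(np.asarray(pt)-s["position"])
    return np.round(100*d,2),np.round(np.rad2deg(Ro.from_matrix(R.T@down(yaw)).as_rotvec()),2)
E
python3 - <<'E'
from h import *
from station import *
s=sense();p=np.load("rack.npy")
_,_,K,T=load("wrist0");c=-T[:3,:3].T@T[:3,3];R=Ro.from_rotvec(s["orientation"]).as_matrix()
print("cam in tool",R.T@(c-s["position"]),"axes",np.round(T[:3,:3]@R,3))
for n in ["rack","rail_left","fan","paint"]: pass
for rx,h in [(-.1,.30),(.0,.30)]:
    t=toworld(p,[[rx,0,h]])[0];print(t,row(s,t,p[2]))
E
```

```text
cam in tool [ 0.06888913 -0.00045816 -0.17010602] axes [[ 0.001  1.     0.001]
 [-0.969  0.001 -0.247]
 [-0.247 -0.     0.969]]
[ 0.55669201 -0.11330373  0.3       ] (array([-56.45, -58.56,  -8.55]), array([-8.00e-02,  6.00e-02,  8.72e+01]))
[ 0.58286676 -0.01679009  0.3       ] (array([-55.96, -48.57,  -8.56]), array([-8.00e-02,  6.00e-02,  8.72e+01]))
```

Request:
{"op": "apply_moves", "data": {
  "motion": [
    [[-2, -2, -4, 0, 0, 3, 4], [-5, -5, -8.5, 0, 0, 9, 4], [-10, -9, -8.5, 0, 0, 16, 4], [-15, -13, -8.5, 0, 0, 23, 4], [-20, -17, -8.5, 0, 0, 30, 4], [-25, -21, -8.5, 0, 0, 38, 4], [-30, -25.5, -8.5, 0, 0, 46, 4], [-35, -30, -8.5, 0, 0, 54, 4], [-40, -34.5, -8.5, 0, 0, 62, 4], [-45, -39, -8.5, 0, 0, 70, 4], [-50, -43.5, -8.5, 0, 0, 78, 4], [-54, -47, -8.5, 0, 0, 84, 4], [-56, -48.5, -8.5, 0, 0, 87.2, 4], [-56, -48.5, -8.5, 0, 0, 87.2, 4], [-56, -48.5, -8.5, 0, 0, 87.2, 4]]
  ]
}}

```text
clock: 2.02
position: [0.5832, -0.0155, 0.2992]
orientation: [-2.494, -1.908, 0.001]
contact_force: [0.1, -0.3, 0.4]
grip_width: 0.0399
```

```bash
cat >> h.py <<'E'
def snap(n,tag):
    from station import get_image,calibration,sense
    s=sense();c=calibration(n);im,d=get_image(n)
    np.savez(f"pics/{n}{tag}.npz",im=im,d=d,K=c["intrinsics"],T=c["extrinsics"]);cv2.imwrite(f"pics/{n}{tag}.png",im[:,:,::-1])
    return s
E
python3 - <<'E'
from h import *
s=snap("wrist","1");print(s["clock"],s["position"],s["orientation"],s["grip_width"])
E
```

```text
2.025 [ 0.58318114 -0.01552737  0.29918552] [-2.49418855e+00 -1.90831748e+00  8.55799058e-04] 0.03985753091477817
```

View pics/wrist1.png

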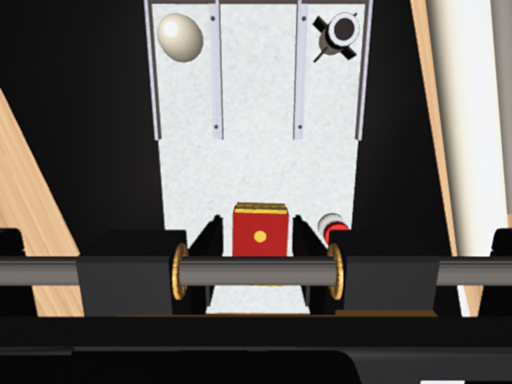

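```bash
cat >> h.py <<'E'
def overlay(tag,p,q,out,s=1.5):
    im,d,K,T=load(tag);v=cv2.resize(im,None,fx=s,fy=s,interpolation=cv2.INTER_CUBIC).copy()
    def L(pp,a,b,col):
        w=toworld(pp,[a,b]);
        if ((w@T[:3,:3].T+T[:3,3])[:,2]<.05).any(): return
        u=(proj(w,K,T)+.5)*s-.5;cv2.line(v,*[tuple(int(round(x)) for x in r) for r in u],col,1)
    for y in(-.145,.145):L(p,(-.26,y,.012),(.03,y,.012),(255,0,0))
    L(p,(-.26,-.145,.012),(-.26,.145,.012),(255,0,0));L(p,(.205,-.145,.037),(.205,.145,.037),(0,255,0))
    for y in(-.05,.05):
        L(p,(.03,y,.012),(.205,y,.012),(0,0,255));L(p,(.03,y,.030),(.205,y,.030),(255,0,255))
    if q is not None:
        c=[(a,b,z) for z in(.052,) for a,b in((-.056,-.04),(.056,-.04),(.056,.04),(-.056,.04))]
        for i in range(4):L(q,c[i],c[(i+1)%4],(0,255,255))
        c=[(a,b,.048) for a,b in((-.06,-.037),(.06,-.037),(.06,.037),(-.06,.037))]
        for i in range(4):L(q,c[i],c[(i+1)%4],(0,255,0))
    cv2.imwrite(f"pics/{out}.png",v[:,:,::-1])
E
python3 - <<'E'
from h import *
p=np.load("rack.npy");q=np.r_[toworld(p,[[-.126,-.001,0]])[0,:2],p[2]]
overlay("wrist1",p,q,"ov1")
E
```

```text
(no output)
```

View pics/ov1.png

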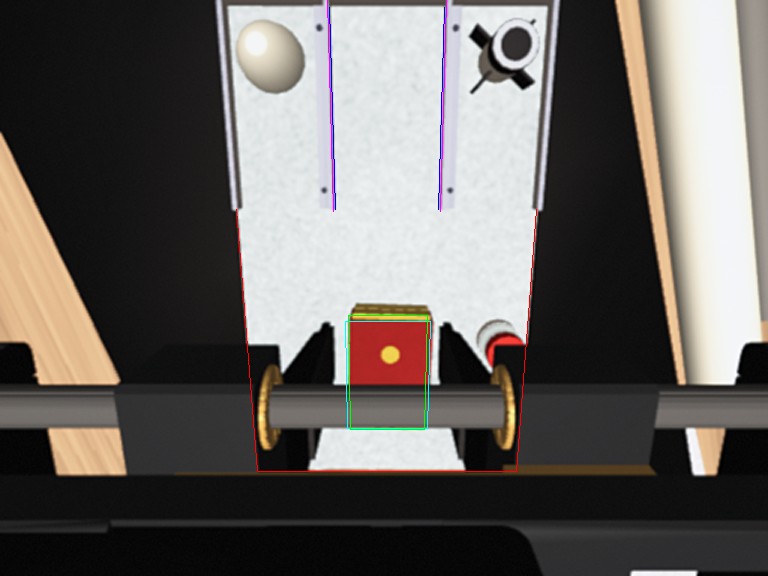

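```bash
python3 - <<'E'
from h import *
from station import *
s=sense();p=np.load("rack.npy")
print(row(s,toworld(p,[[-.216,0,.15]])[0],p[2]))
for tag in["wrist1"]:
    im,d,K,T=load(tag)
    segs=[((-.1,.145,.012),(.02,.145,.012),(0,1),-1),((-.06,-.145,.012),(.02,-.145,.012),(0,-1),-1)]
    print(edgefit(im.mean(2).astype(float),K,T,p,segs),p)
E
```

```text
(array([-2.178e+01,  1.000e-02,  1.494e+01]), array([-0.04, -0.01,  0.06]))
 seg 0 0 med res mm None sd nan
 seg 1 0 med res mm None sd nan
[0.73159756 0.52214662 1.30233419] [ 0.58286676 -0.01679009  1.30596397]
  ret = _var(a, axis=axis, dtype=dtype, out=out, ddof=ddof,
  arrmean = um.true_divide(arrmean, div, out=arrmean,
  ret = ret.dtype.type(ret / rcount)
```

Request:
{"op": "apply_moves", "data": {
  "motion": [
    [[-4, 0, 1, 0, 0, 0, 4], [-9, 0, 3, 0, 0, 0, 4], [-14, 0, 6, 0, 0, 0, 4], [-18, 0, 9, 0, 0, 0, 4], [-21, 0, 12, 0, 0, 0, 4], [-21.8, 0, 15, 0, 0, 0, 4], [-21.8, 0, 15, 0, 0, 0, 4], [-21.8, 0, 15, 0, 0, 0, 4]]
  ]
}}

```text
clock: 3.08
position: [0.5274, -0.2254, 0.1512]
orientation: [2.492, 1.91, 0.002]
contact_force: [0.1, 0.4, 0.3]
grip_width: 0.0402
```

```bash
python3 - <<'E'
from h import *
s=snap("wrist","2");print(s["clock"],s["position"],s["orientation"],s["contact_force"])
p=np.load("rack.npy");q=np.r_[toworld(p,[[-.126,-.001,0]])[0,:2],p[2]]
im,d,K,T=load("wrist2");g=im[...,1].astype(float)
segs=[((-.04,.04,.052),(.045,.04,.052),(0,1),1),((-.04,-.04,.052),(.045,-.04,.052),(0,-1),1),((-.056,-.03,.052),(-.056,.03,.052),(-1,0),1)]
q=edgefit(g,K,T,q,segs,rng=.014)
np.save("box.npy",q);print("box in rack",1e3*(R2(p[2]).T@(q[:2]-p[:2])),np.rad2deg(q[2]-p[2]))
overlay("wrist2",p,q,"ov2")
E
```

```text
3.075 [ 0.52737075 -0.22541391  0.15117097] [2.49245584e+00 1.90971139e+00 1.54704792e-03] [0.05651444 0.42839241 0.25471431]
 seg 0 40 med res mm -0.52 sd 0.07
 seg 1 40 med res mm -0.54 sd 0.07
 seg 2 40 med res mm -0.0 sd 0.09
box in rack [-124.95229709   -2.65536416] -1.6825865531881954
```

View pics/ov2.png

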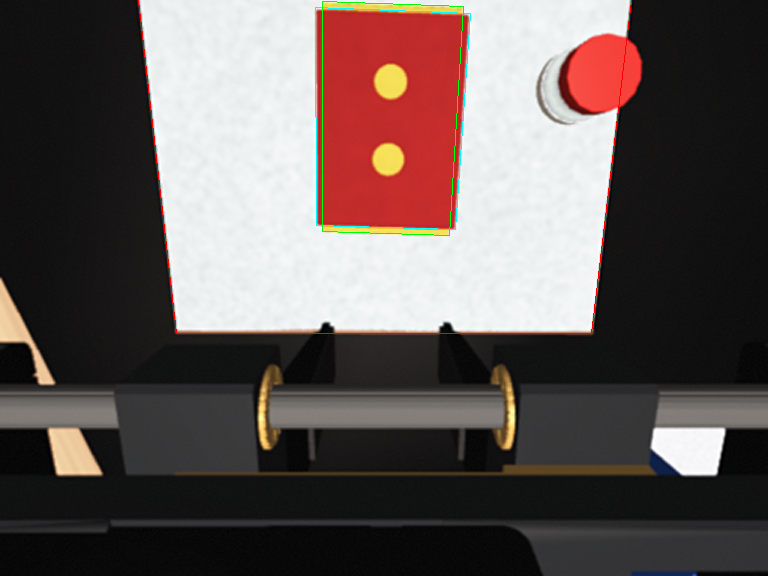

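```bash
python3 - <<'E'
from h import *
from station import *
s=sense();p=np.load("rack.npy");q=np.load("box.npy")
print(row(s,toworld(q,[[-.085,0,.034]])[0],q[2]), R2(p[2]).T@(toworld(q,[[-.085,0,.034]])[0,:2]-p[:2]))
E
```

```text
(array([ 0.62, -0.17, 11.78]), array([0.17, 0.03, 1.78])) [-2.09915648e-01 -1.59555527e-04]
```

Request:
{"op": "apply_moves", "data": {
  "motion": [
    [[0.3, -0.1, 3, 0, 0, 0.8, 4], [0.6, -0.2, 6, 0, 0, 1.8, 4], [0.6, -0.2, 9, 0, 0, 1.8, 4], [0.6, -0.2, 11, 0, 0, 1.8, 4], [0.6, -0.2, 11.8, 0, 0, 1.8, 4], [0.6, -0.2, 11.8, 0, 0, 1.8, 4]]
  ]
}}

```text
clock: 3.88
position: [0.5266, -0.22, 0.0321]
orientation: [2.524, 1.869, 0.0]
contact_force: [0.1, -0.5, -0.3]
grip_width: 0.0398
```

```bash
python3 - <<'E'
from h import *
s=snap("wrist","3");snap("side","3")
p=np.load("rack.npy");q=np.load("box.npy")
print(s["clock"],s["position"],s["contact_force"],"tcp rack",1e3*R2(p[2]).T@(s["position"][:2]-p[:2]),"tcp box",1e3*R2(q[2]).T@(s["position"][:2]-q[:2]), row(s,s["position"],q[2])[1])
overlay("wrist3",p,q,"ov3")
im,d,K,T=load("side3");cv2.imwrite("pics/s3.png",cv2.resize(im[130:260,180:360],None,fx=4,fy=4,interpolation=cv2.INTER_CUBIC)[:,:,::-1])
E
```

```text
3.875 [ 0.52661166 -0.22004803  0.03211274] [ 0.08648775 -0.46161823 -0.31774795] tcp rack [-210.89626258    1.09159002] tcp box [-86.01692881   1.22181283] [ 0.03  0.01 -0.11]
```

View pics/ov3.png

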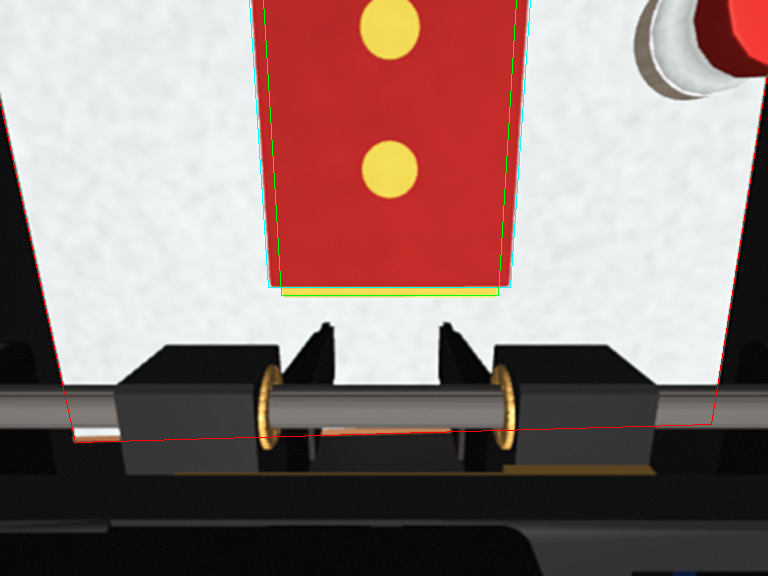

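View pics/s3.png

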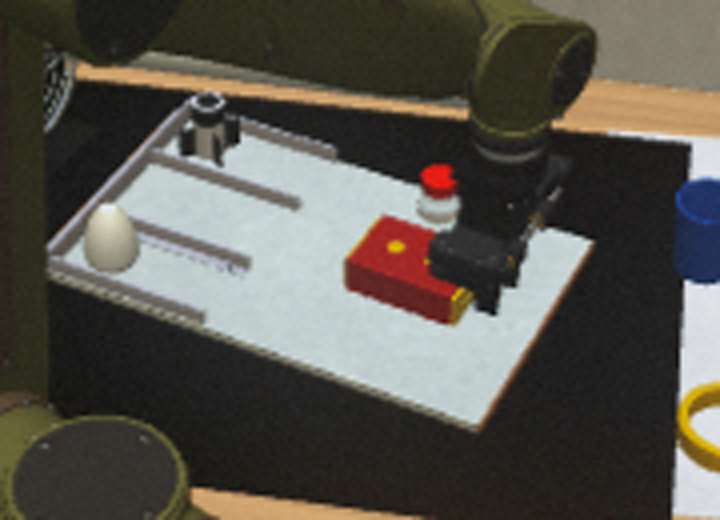

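Request:
{"op": "apply_moves", "data": {
  "motion": [
    [[0.6, 0, 0, 0, 0, 0, 4], [1.1, 0, 0, 0, 0, 0, 4], [1.4, 0, 0, 0, 0, 0, 4], [1.7, 0, 0, 0, 0, 0, 4], [2.0, 0, 0, 0, 0, 0, 4], [2.4, 0, 0, 0, 0, 0, 4], [2.8, 0, 0, 0, 0, 0, 4], [2.8, 0, 0, 0, 0, 0, 4]]
  ]
}}

```text
clock: 4.97
position: [0.5346, -0.1928, 0.0317]
orientation: [-2.525, -1.869, -0.001]
contact_force: [-0.2, -0.3, 0.4]
grip_width: 0.0403
```

```bash
cat >> h.py <<'E'
def boxfit(tag,q0,segs=None,verbose=True):
    im,d,K,T=load(tag);g=im[...,1].astype(float)
    segs=segs or [((-.05,.04,.052),(.0,.04,.052),(0,1),1),((-.05,-.04,.052),(.0,-.04,.052),(0,-1),1),((-.056,-.03,.052),(-.056,.03,.052),(-1,0),1)]
    return edgefit(g,K,T,q0,segs,rng=.008,verbose=verbose)
def report(k,guess=None):
    s=snap("wrist",k);snap("top",k);p=np.load("rack.npy")
    yaw=np.arctan2(*Ro.from_rotvec(s["orientation"]).as_matrix()[1::-1,0])
    q0=np.r_[s["position"][:2]+.070*np.array([np.cos(yaw),np.sin(yaw)]),yaw]
    q=boxfit("wrist"+k,q0);np.save("box.npy",q)
    print("t",s["clock"],"tcp",s["position"],"F",s["contact_force"],"w",s["grip_width"])
    print("tcp rack",np.round(1e3*R2(p[2]).T@(s["position"][:2]-p[:2]),2),"yaw",np.rad2deg(yaw-p[2]))
    print("box rack",np.round(1e3*R2(p[2]).T@(q[:2]-p[:2]),2),"yaw",np.rad2deg(q[2]-p[2]),"tcp in box",np.round(1e3*R2(q[2]).T@(s["position"][:2]-q[:2]),2))
    overlay("wrist"+k,p,q,"ov"+k)
    return s,p,q
E
python3 - <<'E'
from h import *
report("4")
E
```

```text
seg 0 40 med res mm -0.49 sd 0.05
 seg 1 40 med res mm -0.48 sd 0.04
 seg 2 40 med res mm 0.0 sd 0.0
t 4.975 tcp [ 0.53458769 -0.19279035  0.03170023] F [-0.19193802 -0.2703466   0.36149332] w 0.04028744225487419
tcp rack [-182.5     0.53] yaw -1.7987887265232223
box rack [-110.9   -3.3] yaw -1.7709297065025154 tcp in box [-71.69   1.62]
```

View pics/ov4.png

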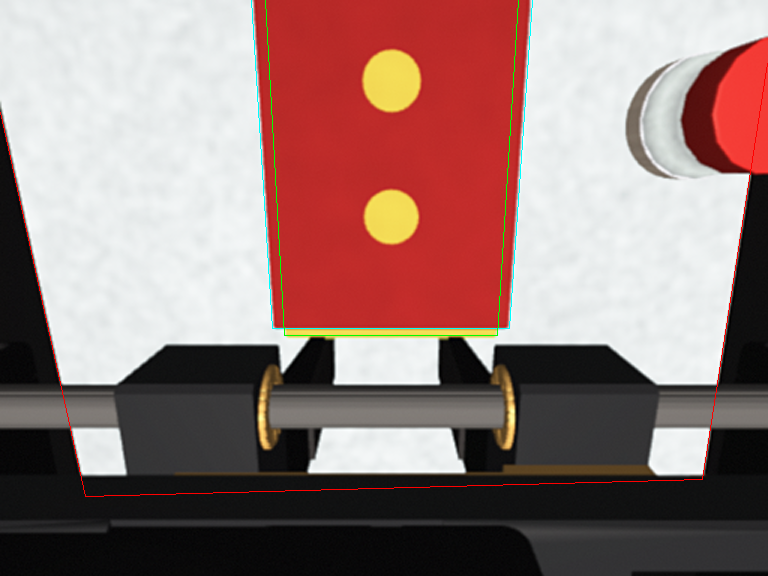

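Request:
{"op": "apply_moves", "data": {
  "motion": [
    [[0.5, 0, 0, 0, 0, -0.1, 4], [1.2, -0.05, 0, 0, 0, -0.3, 4], [1.9, -0.08, 0, 0, 0, -0.4, 4], [2.6, -0.11, 0, 0, 0, -0.6, 4], [3.3, -0.14, 0, 0, 0, -0.7, 4], [4.0, -0.18, 0, 0, 0, -0.9, 4], [4.7, -0.21, 0, 0, 0, -1.0, 4], [5.4, -0.24, 0, 0, 0, -1.2, 4], [6.1, -0.27, 0, 0, 0, -1.3, 4], [6.8, -0.3, 0, 0, 0, -1.5, 4], [7.5, -0.33, 0, 0, 0, -1.6, 4], [8.1, -0.36, 0, 0, 0, -1.8, 4], [8.1, -0.36, 0, 0, 0, -1.8, 4]]
  ]
}}

```text
clock: 6.7
position: [0.5548, -0.1141, 0.0318]
orientation: [-2.495, -1.909, -0.001]
contact_force: [-0.3, 0.5, -1.1]
grip_width: 0.0401
```

```bash
python3 - <<'E'
from h import *
report("5")
E
```

```text
seg 0 40 med res mm -0.49 sd 0.05
 seg 1 40 med res mm -0.49 sd 0.04
 seg 2 40 med res mm -0.0 sd 0.01
t 6.7 tcp [ 0.55480341 -0.11408551  0.03177892] F [-0.28465618  0.45169304 -1.09705249] w 0.04007098275446717
tcp rack [-101.25    1.62] yaw 0.026466564466772997
box rack [-29.25  -0.21] yaw 0.05893163842531737 tcp in box [-72.    1.9]
```

View pics/ov5.png

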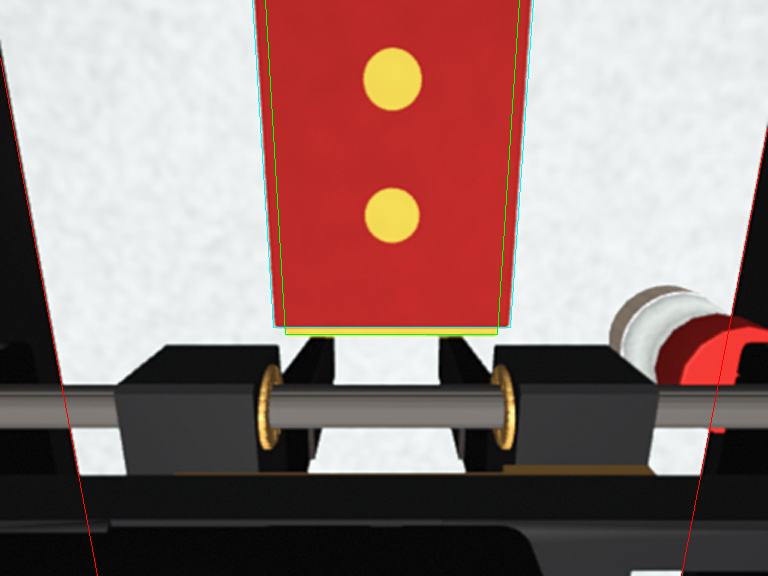

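View pics/top5.png

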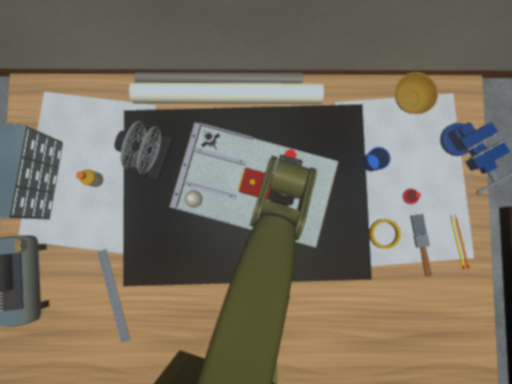

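Request:
{"op": "apply_moves", "data": {
  "motion": [
    [[0.5, 0, 0, 0, 0, 0, 4], [1.2, 0, 0, 0, 0, 0, 4], [1.9, 0, 0, 0, 0, 0, 4], [2.6, 0, 0, 0, 0, 0, 4], [3.3, 0, 0, 0, 0, 0, 4], [4.0, 0, 0, 0, 0, 0, 4], [4.7, 0, 0, 0, 0, 0, 4], [5.4, 0, 0, 0, 0, 0, 4], [6.1, 0, 0, 0, 0, 0, 4], [6.8, 0, 0, 0, 0, 0, 4], [7.5, 0, 0, 0, 0, 0, 4], [8.2, 0, 0, 0, 0, 0, 4], [8.2, 0, 0, 0, 0, 0, 4]]
  ]
}}

```text
clock: 8.43
position: [0.576, -0.0345, 0.0313]
orientation: [-2.494, -1.908, -0.001]
contact_force: [-1.0, -0.1, -0.1]
grip_width: 0.0399
```

```bash
python3 - <<'E'
from h import *
report("6")
E
```

```text
seg 0 40 med res mm -0.46 sd 1.89
 seg 1 40 med res mm -0.46 sd 1.93
 seg 2 40 med res mm -0.0 sd 0.0
t 8.425 tcp [ 0.57595864 -0.03454042  0.03133023] F [-0.97557    -0.0899898  -0.12048132] w 0.039947000327588696
tcp rack [-18.94   2.02] yaw 0.014268649817516651
box rack [ 5.309e+01 -2.000e-02] yaw 0.06107699052695239 tcp in box [-72.03   2.12]
```

View pics/ov6.png

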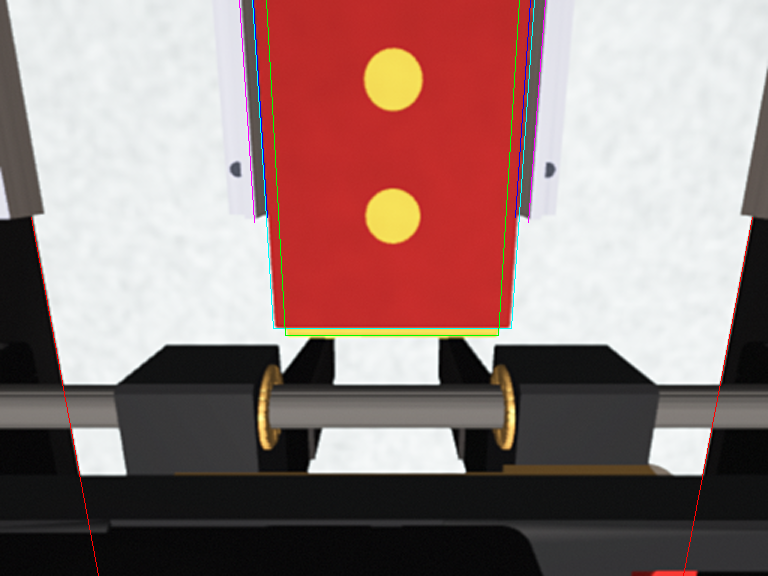

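Request:
{"op": "apply_moves", "data": {
  "motion": [
    [[0.5, 0, 0, 0, 0, 0, 4], [1.2, 0, 0, 0, 0, 0, 4], [1.9, 0, 0, 0, 0, 0, 4], [2.6, 0, 0, 0, 0, 0, 4], [3.3, 0, 0, 0, 0, 0, 4], [4.0, 0, 0, 0, 0, 0, 4], [4.7, 0, 0, 0, 0, 0, 4], [5.4, 0, 0, 0, 0, 0, 4], [6.1, 0, 0, 0, 0, 0, 4], [6.8, 0, 0, 0, 0, 0, 4], [7.5, 0, 0, 0, 0, 0, 4], [8.0, 0, 0, 0, 0, 0, 4], [8.5, 0, 0, 0, 0, 0, 4], [8.5, 0, 0, 0, 0, 0, 4]]
  ]
}}

```text
clock: 10.28
position: [0.5986, 0.047, 0.0319]
orientation: [-2.495, -1.909, -0.001]
contact_force: [-0.1, -0.1, 0.3]
grip_width: 0.0398
```

```bash
python3 - <<'E'
from h import *
report("7");snap("side","7")
im,d,K,T=load("side7");cv2.imwrite("pics/s7.png",cv2.resize(im[130:260,180:360],None,fx=4,fy=4,interpolation=cv2.INTER_CUBIC)[:,:,::-1])
E
```

```text
seg 0 40 med res mm 1.26 sd 0.08
 seg 1 40 med res mm 1.25 sd 0.03
 seg 2 40 med res mm -0.0 sd 0.0
t 10.275 tcp [0.59860927 0.04700127 0.03187874] F [-0.10685723 -0.08095809  0.33428474] w 0.039776053869013096
tcp rack [65.69  1.5 ] yaw 0.008025479391688638
box rack [137.58  -2.43] yaw 0.031170414274326968 tcp in box [-71.89   3.97]
```

View pics/ov7.png

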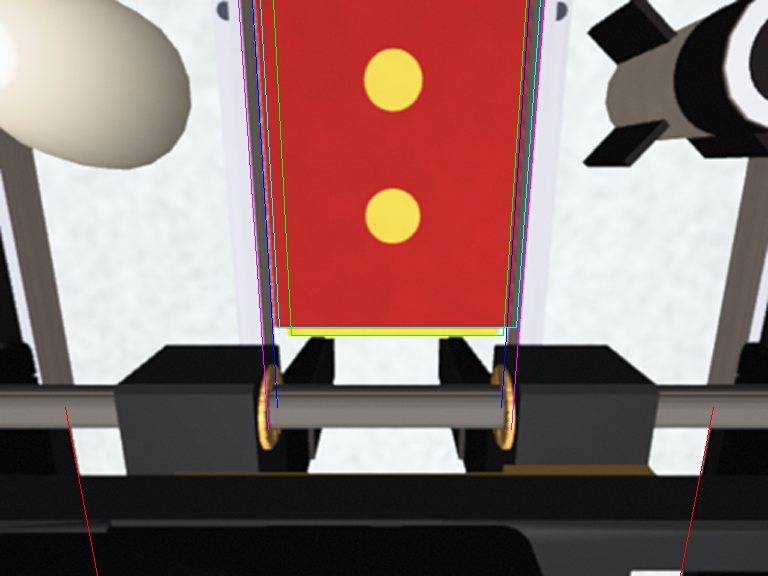

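View pics/s7.png

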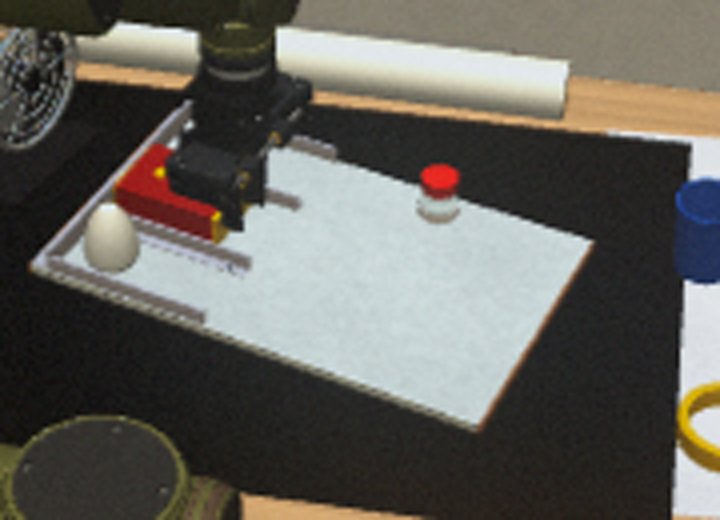

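Request:
{"op": "apply_moves", "data": {
  "motion": [
    [[0.2, 0, 0, 0, 0, 0, 4], [0.4, 0, 0, 0, 0, 0, 4], [0.6, 0, 0, 0, 0, 0, 4], [0.6, 0, 0, 0, 0, 0, 4]]
  ]
}}

```text
clock: 10.92
position: [0.6001, 0.0523, 0.0318]
orientation: [2.495, 1.908, 0.001]
contact_force: [0.3, -1.6, 0.7]
grip_width: 0.0394
```

Request:
{"op": "apply_moves", "data": {
  "motion": [
    [[0.1, 0, 0, 0, 0, 0, 4], [0.1, 0, 0, 0, 0, 0, 4]]
  ]
}}

```text
clock: 11.18
position: [0.6003, 0.0532, 0.0318]
orientation: [2.495, 1.909, 0.0]
contact_force: [-0.5, -2.0, 1.1]
grip_width: 0.04
```

Request:
{"op": "apply_moves", "data": {
  "motion": [
    [[0.1, 0, 0, 0, 0, 0, 4], [0.1, 0, 0, 0, 0, 0, 4]]
  ]
}}

```text
clock: 11.42
position: [0.6005, 0.0542, 0.0318]
orientation: [2.495, 1.908, 0.0]
contact_force: [-0.9, -2.7, 1.5]
grip_width: 0.0401
```

```bash
python3 - <<'E'
from h import *
report("8")
E
```

```text
seg 0 40 med res mm 1.27 sd 0.08
 seg 1 40 med res mm 1.26 sd 0.03
 seg 2 40 med res mm 0.0 sd 0.01
t 11.425 tcp [0.60051384 0.05418873 0.03176512] F [-0.91195486 -2.67699289  1.53640795] w 0.040110049240852375
tcp rack [73.12  1.55] yaw -0.004517341103890217
box rack [144.79  -2.43] yaw 0.008798206735333904 tcp in box [-71.66   3.99]
```

Request:
{"op": "apply_moves", "data": {
  "motion": [
    [[0.1, 0, 0, 0, 0, 0, 4], [0.1, 0, 0, 0, 0, 0, 4]]
  ]
}}

```text
clock: 11.78
position: [0.6007, 0.0552, 0.0317]
orientation: [2.495, 1.909, 0.0]
contact_force: [-0.3, -2.1, 1.5]
grip_width: 0.0399
```

Request:
{"op": "apply_moves", "data": {
  "motion": [
    [[0.1, 0, 0, 0, 0, 0, 4], [0.1, 0, 0, 0, 0, 0, 4]]
  ]
}}

```text
clock: 12.02
position: [0.6009, 0.0561, 0.0317]
orientation: [2.495, 1.909, -0.0]
contact_force: [-1.4, -2.8, 1.5]
grip_width: 0.04
```

```bash
python3 - <<'E'
from h import *
report("9")
E
```

```text
seg 0 40 med res mm 1.35 sd 0.09
 seg 1 40 med res mm 1.32 sd 0.03
 seg 2 40 med res mm -0.0 sd 0.0
t 12.025 tcp [0.60088504 0.05608287 0.03167578] F [-1.40981194 -2.77217476  1.50277198] w 0.039996968139597966
tcp rack [75.05  1.68] yaw -0.0031038749182714384
box rack [146.59  -2.35] yaw 0.04332385762354964 tcp in box [-71.54   4.08]
```

Request:
{"op": "apply_moves", "data": {
  "motion": [
    [[0.1, 0, 0, 0, 0, 0, 4], [0.1, 0, 0, 0, 0, 0, 4]]
  ]
}}

```text
clock: 12.38
position: [0.6009, 0.0561, 0.0317]
orientation: [2.494, 1.908, -0.003]
contact_force: [-1.6, -6.4, 2.8]
grip_width: 0.04
```

```bash
python3 - <<'E'
from h import *
report("10");
im,d,K,T=load("top10");cv2.imwrite("pics/t10.png",cv2.resize(im[110:260,160:350],None,fx=4,fy=4,interpolation=cv2.INTER_CUBIC)[:,:,::-1])
E
```

```text
seg 0 40 med res mm 3.46 sd 0.03
 seg 1 40 med res mm 3.47 sd 0.03
 seg 2 40 med res mm -0.0 sd 0.0
t 12.375 tcp [0.60087195 0.0561198  0.03168392] F [-1.62364262 -6.39310256  2.79208094] w 0.0400028977043786
tcp rack [75.08  1.71] yaw 0.012206092312884264
box rack [146.68  -0.18] yaw 0.06100865636856319 tcp in box [-71.59   1.96]
```

View pics/t10.png

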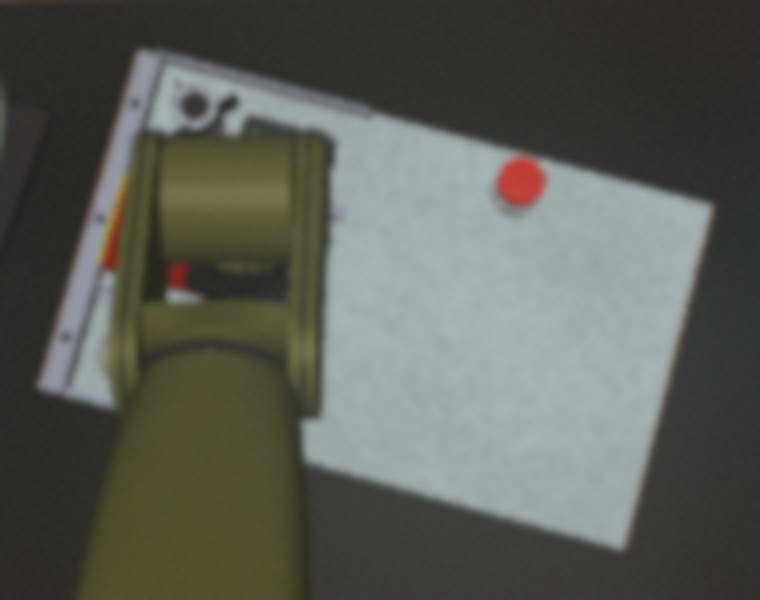

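View pics/ov10.png

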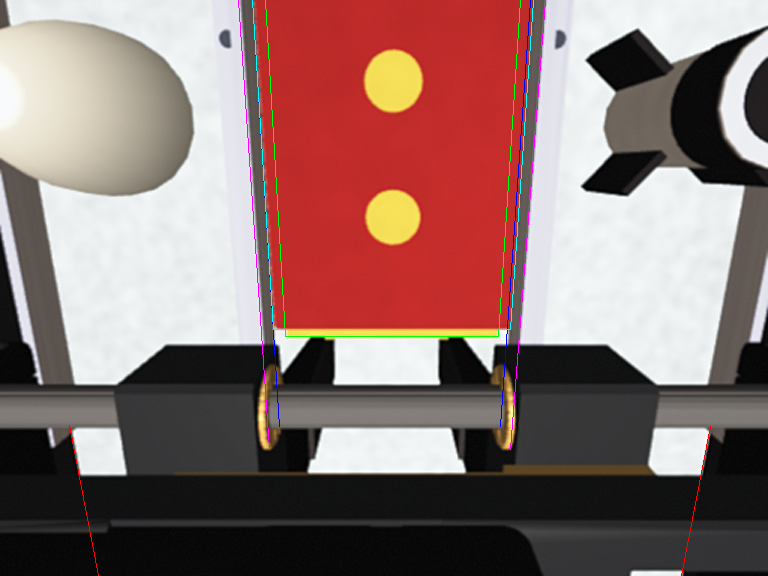

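Request:
{"op": "apply_moves", "data": {
  "motion": [
    [[-0.3, 0, 0, 0, 0, 0, 4], [-1, 0, 0, 0, 0, 0, 4], [-2, 0, 0, 0, 0, 0, 4], [-3.5, 0, 0, 0, 0, 0, 4], [-5, 0, -1, 0, 0, 0, 4], [-7, 0, -4, 0, 0, 0, 4], [-9, 0, -8, 0, 0, 0, 4], [-10, 0, -13, 0, 0, 0, 4], [-10, 0, -18, 0, 0, 0, 4], [-10, 0, -20, 0, 0, 0, 4], [-10, 0, -20, 0, 0, 0, 4]]
  ]
}}

```text
clock: 13.85
position: [0.5756, -0.0399, 0.2333]
orientation: [2.494, 1.907, 0.003]
contact_force: [-0.2, -0.0, -0.6]
grip_width: 0.0398
```

```bash
python3 - <<'E'
from h import *
s=snap("wrist","11");snap("top","11");snap("side","11");p=np.load("rack.npy");q=np.load("box.npy")
print(s["clock"],s["position"],s["contact_force"])
overlay("wrist11",p,q,"ov11")
def lcv(tag,y0,y1,x0,x1): 
    im=load(tag)[0];return cv2.resize(im[y0:y1,x0:x1],None,fx=2,fy=2,interpolation=cv2.INTER_CUBIC)
cv2.imwrite("pics/c11.png",np.vstack([lcv("top11",100,250,140,440),lcv("side11",120,270,170,470)])[:,:,::-1])
E
```

```text
13.85 [ 0.57557546 -0.03993153  0.23325682] [-0.20838534 -0.04532463 -0.63111446]
```

View pics/ov11.png

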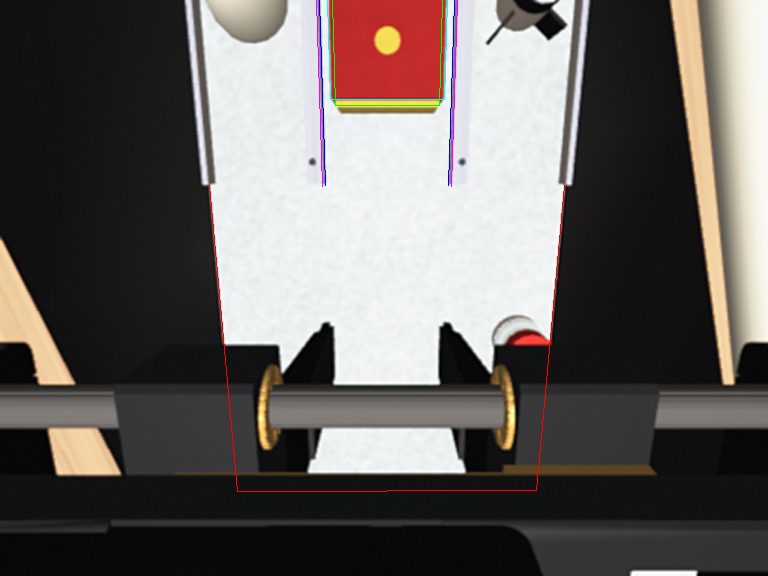

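View pics/c11.png

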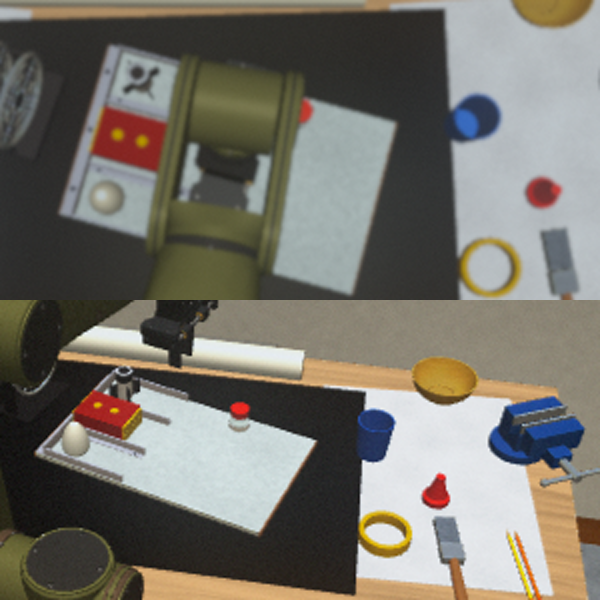

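Both views show the box against the end stop and centred between the rails. The arm is clear and nothing else has moved.

```bash
python3 -c "
from station import *
print(finish_job())"
```

```text
the job is handed in; nothing more can be done
None
```

I pushed the box by its taped rear end down the middle lane until it rested against the end stop, then backed the arm straight off and handed the job in at about 14 s. I used both fingertips at a 40 mm opening, about 20 mm above the board, so above the rail tops. Early in the push I steered out its 1.7° of skew and about 3 mm of sideways offset.

**End-stop contact:** the last 1 mm push step no longer moved the tool. The force rose from about 3 N to 6.5 N, so the box front was on the stop.

**Final fit:** the last box fit, made while the fingertips still touched it, put the box at about x 146.7 mm, y -0.2 mm, yaw 0.06° in the rack frame. After backing off, the pictures showed it still there, with even gaps to both rails. I saw no paint contact. The cone, fin unit, jar and the bench things in view (cup, nozzle, tape, brush) looked unmoved and upright. The glue bottle was outside the last crops I viewed; I last saw it in place partway through the job.

**Checks that disagreed:**
- The fitted x reads about 1.7 mm past the nominal 145. The rail ends also looked about 1 mm further along the lane than my rack estimate, which accounts for most of it.
- Three box fits inside the lane caught a rail edge and gave y of about -2.4 mm. I discarded them; in the pictures the box stayed centred.

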